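# Power down, line up the desk batteries, power up

## Task

Turn the rotary handle of the grey power isolator to off. With the power off, slide the three battery packs along the desk, never lifting them, until each one is square and flush against the front of the contact rail and centred on its own contact plate, so that they make an even row; then turn the handle back to on. Leave everything else on the desk where it is.

Things in the scene. Friction and masses are not known exactly. Their poses are not given: they have to be found in the camera images.
- isolator: Fixed grey metal power isolator box, 150 x 150 mm, 70 mm high, left of the packs. Origin: centre of its underside; x, y along its sides (-x side faces the robot, turned by its yaw). A black one-armed rotary handle turns about its vertical centre line. On its top a white bar on the -y side marks ON, a white ring on the -x side marks OFF.
- handle (a joint): Handle angle, rad: 0 = ON (arm over the bar, towards the box's -y), 1.57 = OFF (arm over the ring, towards its -x); ON to OFF is clockwise from above. Hard stops at both. Starts at ON. A sprung detent resists leaving either end (0.3 N m, 3 to 5 N at the arm's end); past half way (0.79) it snaps the handle to the far end, released before that it springs back.
- handle_tip (a point): Centre of the handle's round end post, on the arm's centre line 90 mm from the axis, 97 mm above the desk, 15 mm outside the box's edge. Heights above the desk: post (32 mm across) 82 to 114 mm; arm between post and hub (22 mm wide) 84 to 110 mm; hub (56 mm across) up to 115 mm; box top under the arm 70 mm.
- rail: Fixed contact rail, an aluminium bar 40 (x) x 360 (y) x 45 mm high (54 mm over the copper blocks on top). Origin: centre of its underside; its flat front face, 20 mm from the origin on the -x side, looks to the robot (turned by its yaw). Three copper contact plates 44 mm wide lie flush in that face at y = -120, 0, 120 mm, each with a copper block above it on the rail's top.
- bay0 (a point): Where the centre of a fully seated pack's underside lies at the right-hand (rail y = -120 mm) contact plate: on the desk, 45 mm in front of the rail's front face; axes as the rail's.
- bay1 (a point): Where the centre of a fully seated pack's underside lies at the middle contact plate: on the desk, 45 mm in front of the rail's front face; axes as the rail's.
- bay2 (a point): Where the centre of a fully seated pack's underside lies at the left-hand (rail y = +120 mm) contact plate: on the desk, 45 mm in front of the rail's front face; axes as the rail's.
- pack0: Loose black battery pack, 90 mm long (x), 56 mm wide (y), 36 mm high, 0.2 to 0.4 kg, standing flat on the desk. All three are alike and any pack may go to any plate. Origin: centre of its underside. Its +x end (with the copper strip) faces the rail from the start, more or less.
- pack1: Loose black battery pack, 90 mm long (x), 56 mm wide (y), 36 mm high, 0.2 to 0.4 kg, standing flat on the desk. All three are alike and any pack may go to any plate. Origin: centre of its underside. Its +x end (with the copper strip) faces the rail from the start, more or less.
- pack2: Loose black battery pack, 90 mm long (x), 56 mm wide (y), 36 mm high, 0.2 to 0.4 kg, standing flat on the desk. All three are alike and any pack may go to any plate. Origin: centre of its underside. Its +x end (with the copper strip) faces the rail from the start, more or less.
- mouse: Bystander: black computer mouse, 105 x 60 mm, 33 mm high; origin: centre of its underside.
- mug: Bystander: white mug, 82 mm across, 95 mm high; origin: centre of its underside.
- gamepad: Bystander: white game controller, about 100 x 150 mm, 48 mm high; origin: near the centre of its underside.
- pen_cup: Bystander: dark steel cup, 80 mm across, 100 mm high; origin: centre of its underside.
- screwdriver: Bystander: screwdriver 180 mm long, lying on the desk; origin: near its middle.
- coaster: Bystander: cork coaster, 94 mm across, 8 mm thick; origin: centre of its underside.
Mind the look-alikes: they are no part of the job. Leave any pink or yellow look-alike of the pack2 alone.

How it is judged:
By the outcome, as a careful person would: the job done as asked, in the order asked, and still so for the second after the job is handed in, with the robot touching nothing.
It also fails if it takes over 72 s, if anything falls off the work surface, if the arm or the gripper's body presses on something with over 40 N, if the wrist force passes 120 N, or if a joint passes its speed limit or range.

## Robot

A 6-joint arm with a two-finger parallel gripper is mounted at the origin on the work surface. World frame = base frame: x ahead of the robot, y to its left, z up, the work surface at z = 0. Lengths are in m, angles in rad, forces in N, time in s.
With the tool pointing down it reaches from about 0.35 to 0.875 m from the base axis. Payload 4.2 kg.
Tool frame: the origin (TCP) lies between the finger pads; the fingertips stand 14 mm ahead of it and the grasp point (between the pads) lies 5 mm behind it (nose_length is the z of the fingertips in the tool frame, in m); z points along the fingers, y is the line along which they close (so a half turn about z gives the same grasp; the last joint's range is limited). The gripper opens to 87 mm and grips with 3 to 60 N. Pads are 19 mm wide; open, the fingers measure 117 mm over their backs; the gripper's body (75 mm by 190 mm) begins 51 mm behind the grasp point.
Start: joints at [-0.87, 0.385, 0.008, 0, -1.194, -0.259], TCP at [0.267, -0.565, 0.237] pointing down, gripper open.
Joint ranges: [-3.14, 3.14], [-1.21, 2.06], [-1.07, 1.41], [-3.16, 2.05], [-2.99, -0.16], [-3.1, 3.1]. Speed limits (rad/s): [2.79, 2.79, 3.14, 3.14, 3.14, 3.14].

## Interface

Orientations are given as a unit quaternion [w, x, y, z].
In Python, from cell import * gives the robot as it stands. Calls block until the motion is done:
- goto(position, orientation): joint-space move of the TCP to a pose.
- move_l(position, rot=None, v=0.15): straight line of the TCP; rot=None keeps the orientation; v is the mean speed in m/s.
- set_joints(angles): joint-space move.
- ungrasp() and gripper_close(): open the fingers fully, or close them until they stop; the grip force is fixed at half the most.
- pause(seconds).
- solve_ik(position, orientation): joint angles nearest the present ones, or None.
- capture(name): name is "scene" or "top" or "wrist"; returns the picture (480x640x3 uint8, blue, green, red); there is no depth.
- camera_params(name): a dict with "camera_matrix" (3x3 intrinsics, pixels), "rvec" (rotation vector, rad) and "tvec" (3), from world to camera coordinates, as OpenCV has them. Camera axes: x right, y down, z forward; pixel columns grow to the right and rows downward; lengths in m; the calibration is good to about 2 mm. The wrist camera is an equidistant fisheye: a pixel r from the principal point sees the ray r / f radians off the axis. A picture is of the moment at which its call begins: read the wrist's pose just before it. camera_params takes no time and is no camera call; for the wrist camera it gives the pose at the moment of the call.
A pose or a line that the arm cannot do raises Unreachable and nothing moves.
- finish_job(): hands the job in; it is judged then, once.
Readings, each from a call of its own:
- get_t(): time.
- get_joint_positions(): joint angles.
- get_joint_vel(): joint speeds.
- get_effort(): joint torques, N m.
- get_tool_pos(): TCP position.
- get_tcp_rot(): TCP orientation.
- get_wrist_force(): force on the tool from outside, world axes, zero at the start.
- get_wrist_torque(): the same for the moment, N m.
- get_finger_gap(): finger opening in m.
- get_grasp_force(): force on a finger pad.
Only numpy, scipy, OpenCV 4.12 (cv2) and the standard library are available. Lean on these libraries where they do the work, as an engineer would, in place of code of your own. Each camera call takes 0.05 s, during which the arm holds its last target. There are 200 camera calls.

## Working session

There is one attempt and no reset: what is moved stays moved. The work goes in short steps, each a Python script; the robot and the scene stay as the last script left them, time stands still between calls to the robot, and variables do not carry over. Pictures are saved under pics/ and viewed, at most 10 in all, crops included, and the job is handed in when it is done.

```bash
ls; mkdir -p pics; python3 - <<'E'
from cell import *
import cv2
for n in("top","scene"):
    cv2.imwrite(f"pics/{n}0.png",capture(n)); p=camera_params(n); print(n,p)
print(get_t(),get_tcp_rot(),get_tool_pos())
E
```

```text
pics
top {'camera_matrix': array([[578.53753626,   0.        , 318.33011617],
       [  0.        , 578.53753626, 244.65990864],
       [  0.        ,   0.        ,   1.        ]]), 'rvec': array([ 2.17081025, -2.11280819,  0.19621836]), 'tvec': array([-0.08787174,  0.56018942,  1.38311894])}
scene {'camera_matrix': array([[617.46879497,   0.        , 308.51472597],
       [  0.        , 617.46879497, 243.03675989],
       [  0.        ,   0.        ,   1.        ]]), 'rvec': array([ 1.25153349,  2.26020166, -0.99362578]), 'tvec': array([ 0.34087145, -0.23338174,  1.71275726])}
0.1 [-2.68039645e-04 -2.19025792e-01  9.75718552e-01  9.68153780e-04] [ 0.26703227 -0.56451041  0.23556616]
```

View pics/top0.png

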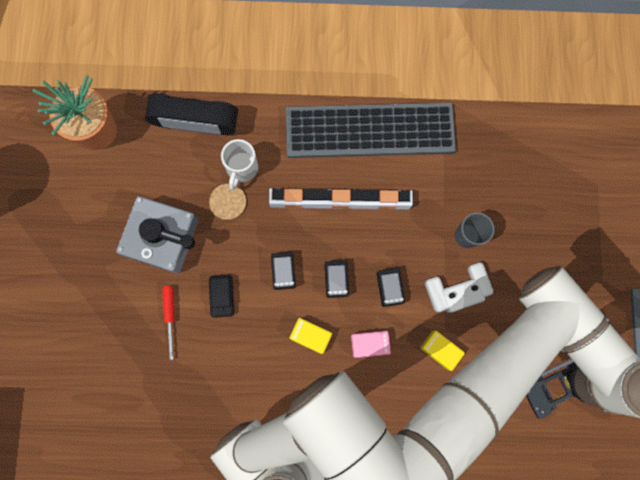

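View pics/scene0.png

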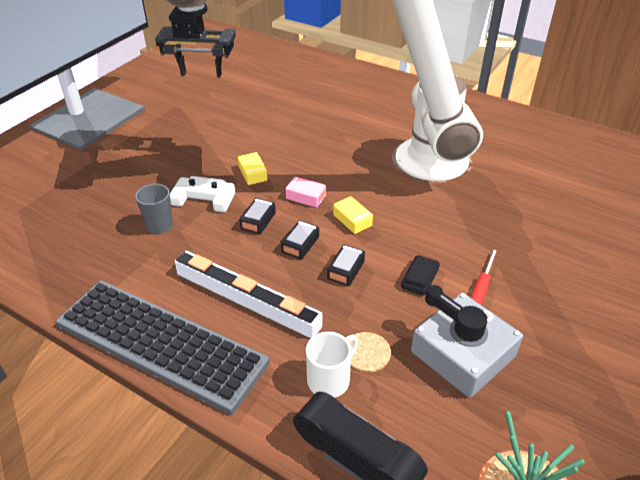

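The top view shows the isolator at (157,234) with its handle tip at (188,241). The packs are at (283,270), (337,278) and (391,287), and the rail runs from (270,198) to (412,198). The pink and yellow look-alikes, the mouse at (221,295), the gamepad and the rest are clear of these. Next I'll take rough positions and a close wrist view.

```bash
cat > h.py <<'E'
from cell import *
import cv2, numpy as np
from scipy.spatial.transform import Rotation as R
def params(n):
    p=camera_params(n); return p["camera_matrix"],cv2.Rodrigues(np.float64(p["rvec"]))[0],np.ravel(p["tvec"]),n=="wrist"
def ray(P,uv):
    K,Rm,t,fe=P; uv=np.atleast_2d(np.float64(uv))
    d=np.c_[(uv[:,0]-K[0,2])/K[0,0],(uv[:,1]-K[1,2])/K[1,1]]
    if fe:
        r=np.linalg.norm(d,axis=1,keepdims=True)+1e-12
        d=np.c_[d/r*np.sin(r),np.cos(r)]
    else: d=np.c_[d,np.ones(len(d))]
    return -Rm.T@t, d@Rm
def topl(P,uv,z):
    c,d=ray(P,uv); s=(z-c[2])/d[:,2]; return c+d*s[:,None]
def proj(P,X):
    K,Rm,t,fe=P; c=np.atleast_2d(X)@Rm.T+t
    if fe:
        r=np.linalg.norm(c[:,:2],axis=1); th=np.arctan2(r,c[:,2]); m=c[:,:2]*(th/r)[:,None]
    else: m=c[:,:2]/c[:,2:]
    return m@np.diag([K[0,0],K[1,1]])+[K[0,2],K[1,2]]
def tri(P1,u1,P2,u2):
    c1,d1=ray(P1,u1); c2,d2=ray(P2,u2); out=[]
    for a,b in zip(d1,d2):
        A=np.c_[a,-b]; s=np.linalg.lstsq(A,c2-c1,rcond=None)[0]; out.append((c1+a*s[0]+c2+b*s[1])/2)
    return np.array(out)
def down(yaw):  # tool z down, tool y (closing) along direction yaw+90deg
    q=(R.from_euler('z',yaw)*R.from_quat([1,0,0,0])).as_quat(); return [q[3],q[0],q[1],q[2]]
E
python3 - <<'E'
from h import *
np.set_printoptions(precision=3,suppress=True)
P=params("top")
print("packs",topl(P,[(283,268),(337,276),(391,285)],.036))
print("railtop",topl(P,[(270,190),(412,190)],.045))
print("box",topl(P,[(157,234)],.07), "axis,tip",topl(P,[(151,230),(187,241)],.115))
print("mouse,mug,cup,gp,yel,coaster",topl(P,[(221,295),(238,160),(475,230),(460,290),(312,335),(228,201)],.03))
W=params("wrist"); print(W[0]); print("cam pos",-W[1].T@W[2],"axis",W[1][2],"xaxis",W[1][0],get_tool_pos())
for yaw in(0,np.pi,np.pi/2): print(yaw,solve_ik([.5,0.05,.35],down(yaw)))
E
```

```text
packs [[ 0.503  0.013  0.036]
 [ 0.487 -0.121  0.036]
 [ 0.468 -0.255  0.036]]
railtop [[ 0.699  0.052  0.045]
 [ 0.709 -0.306  0.045]]
box [[0.574 0.32  0.07 ]] axis,tip [[0.575 0.323 0.115]
 [0.551 0.237 0.115]]
mouse,mug,cup,gp,yel,coaster [[ 0.433  0.163  0.03 ]
 [ 0.779  0.138  0.03 ]
 [ 0.614 -0.468  0.03 ]
 [ 0.461 -0.427  0.03 ]
 [ 0.342 -0.063  0.03 ]
 [ 0.671  0.158  0.03 ]]
[[371.648   0.    315.043]
 [  0.    371.648 235.239]
 [  0.      0.      1.   ]]
cam pos [ 0.194 -0.6    0.384] axis [ 0.269  0.13  -0.954] xaxis [-0.427  0.904  0.002] [ 0.267 -0.565  0.236]
0 [ 0.423  0.11  -0.08   0.    -1.381  1.147]
3.141592653589793 [ 0.423  0.11  -0.08   0.    -1.381 -1.994]
1.5707963267948966 [ 0.423  0.11  -0.08   0.    -1.381  2.718]
```

```bash
python3 - <<'E'
from h import *
import pickle
D=[]
for i,p in enumerate([(.45,-.21,.24),(.45,-.03,.24),(.45,.16,.24)]):
    goto(list(p),down(np.pi)); P=params("wrist"); im=capture("wrist"); D.append((P,im)); cv2.imwrite(f"pics/w{i}.png",im); print(get_t())
pickle.dump(D,open("w.pkl","wb"))
E
```

```text
1.6333
2.4333
3.2667
```

View pics/w0.png

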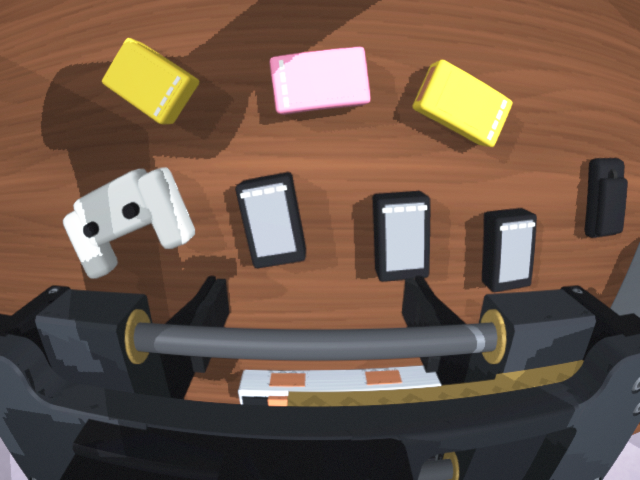

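View pics/w2.png

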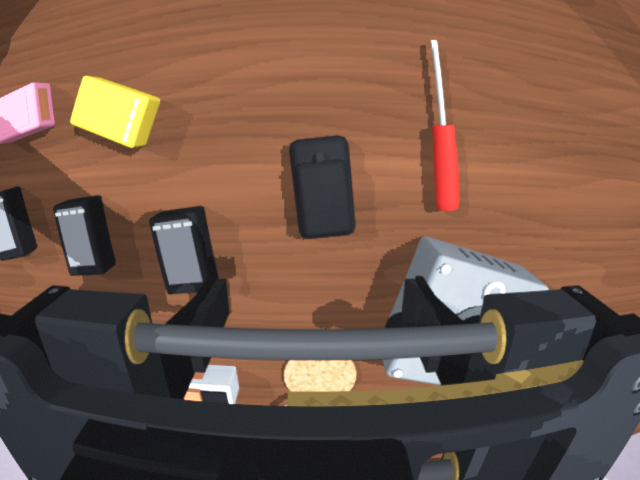

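w0 and w2 show the packs clearly, with pale labels near (271,225), (405,240) and (515,253) in w0. The gripper hides the rail and handle, so I'll take views further forward and measure the pack labels from the existing pair.

```bash
python3 - <<'E'
from h import *
import pickle
np.set_printoptions(precision=4,suppress=True)
D=pickle.load(open("w.pkl","rb")); C=[]
for P,im in D[:2]:
    hsv=cv2.cvtColor(im,cv2.COLOR_BGR2HSV); m=((hsv[...,1]<50)&(hsv[...,2]>120)).astype(np.uint8); m[290:]=0; m[:, :0]=0
    n,l,s,c=cv2.connectedComponentsWithStats(m); r=[]
    for k in range(1,n):
        if s[k,4]<800: continue
        w=topl(P,np.argwhere(l==k)[:,::-1],.036)[:,:2]
        rect=cv2.minAreaRect((w*1000).astype(np.float32)); r.append((c[k],rect)); print(c[k],rect)
    C.append(r)
pickle.dump(C,open("c.pkl","wb"))
D2=[]
for i,p in enumerate([(.66,.33,.29),(.66,.23,.29),(.62,-.05,.27),(.62,-.2,.27)]):
    goto(list(p),down(np.pi)); P=params("wrist"); im=capture("wrist"); D2.append((P,im)); cv2.imwrite(f"pics/v{i}.png",im); print(get_t())
pickle.dump(D2,open("v.pkl","wb"))
cv2.imwrite("pics/vv.png",np.vstack([np.hstack([D2[a][1][40:340],D2[b][1][40:340]]) for a,b in((0,1),(2,3))])[:, ::1][:600])
E
python3 -c "
import cv2;i=cv2.imread('pics/v0.png');j=cv2.imread('pics/v1.png');import numpy as np
cv2.imwrite('pics/A.png',np.hstack([i[0:400,120:520],j[0:400,240:640]]))
i=cv2.imread('pics/v2.png');j=cv2.imread('pics/v3.png')
cv2.imwrite('pics/B.png',np.vstack([i[100:380],j[100:380]]))"
```

```text
[321.8088  78.6466] ((325.67047119140625, -204.86642456054688), (51.74755096435547, 85.70938873291016), 6.901002883911133)
[127.439  216.1063] ((464.9507751464844, -420.3753662109375), (92.70590209960938, 160.1247100830078), 19.48953628540039)
[269.0619 219.2123] ((463.98779296875, -255.48147583007812), (71.33250427246094, 46.88291931152344), 9.958139419555664)
[404.3055 235.4727] ((481.17864990234375, -118.48001098632812), (71.42484283447266, 46.53772735595703), 4.509974002838135)
[515.3574 250.0322] ((498.2843933105469, 15.380391120910645), (71.55372619628906, 45.57786178588867), 6.1962504386901855)
[142.71    88.4706] ((325.5401611328125, -204.6533660888672), (51.093475341796875, 85.37968444824219), 6.881927013397217)
[ 26.2619 217.3909] ((462.65545654296875, -410.4543151855469), (92.81379699707031, 155.9458465576172), 19.86559295654297)
[109.5756 221.0461] ((464.07855224609375, -256.92999267578125), (69.61224365234375, 45.922828674316406), 8.872776985168457)
[227.3173 235.0652] ((480.7651672363281, -120.27841186523438), (70.748291015625, 46.50007629394531), 3.3426408767700195)
[358.8137 251.3363] ((498.2717590332031, 14.708078384399414), (71.1871109008789, 46.39426040649414), 6.077411651611328)
[603.9908 272.7737] ((534.5110473632812, 349.918701171875), (196.38058471679688, 52.41239929199219), 73.1388931274414)
4.3833
4.9167
6.0583
6.7583
```

View pics/A.png

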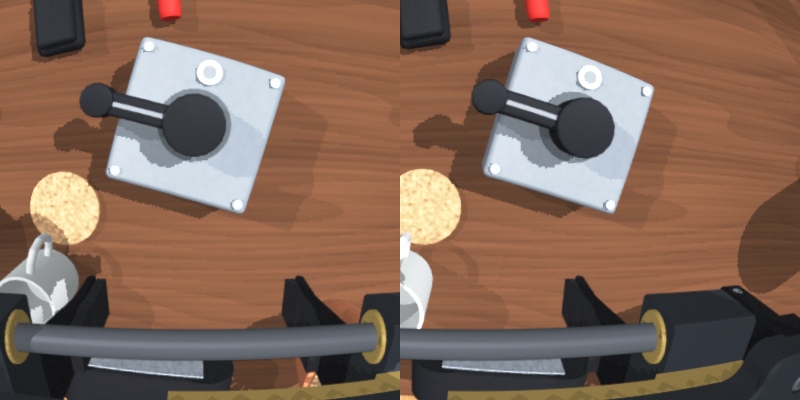

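View pics/B.png

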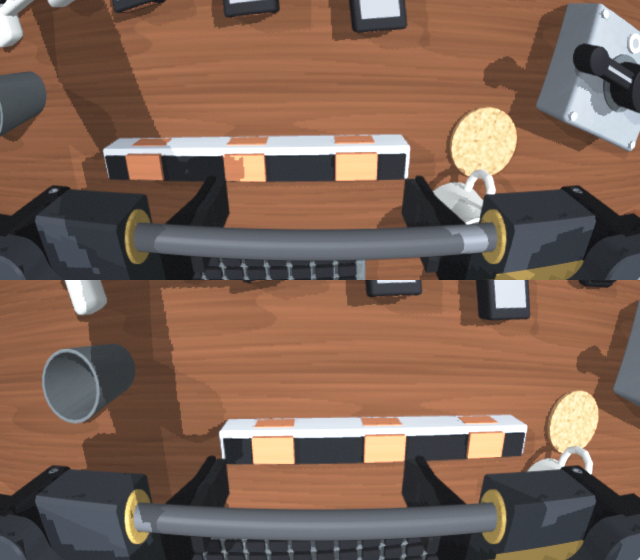

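A shows the handle post in v0 at (216,100) and the hub at (314,125). In v1 they are at (329,96) and (424,127). B shows the rail front face, with top-front edge corners near (105,257)/(410,252) in v2 and (221,255)/(526,247) in v3. I'll zoom the rail for corner pixels.

```bash
python3 - <<'E'
from h import *
import pickle
np.set_printoptions(precision=4,suppress=True)
D=pickle.load(open("v.pkl","rb"));C=pickle.load(open("c.pkl","rb"));W=pickle.load(open("w.pkl","rb"))
print("labels",tri(W[0][0],[C[0][k][0] for k in(2,3,4)],W[1][0],[C[1][k][0] for k in(2,3,4)]))
print("post,hub",tri(D[0][0],[(216,100),(314,125)],D[1][0],[(329,96),(424,127)]))
for k,(a,b) in((0,((216,100),(314,125))),(1,((329,96),(424,127)))): print(topl(D[k][0],[a],.114),topl(D[k][0],[b],.115))
r=lambda im,y,x,: cv2.resize(im[y:y+60,x:x+160],None,fx=5,fy=5,interpolation=cv2.INTER_CUBIC)[:300]
a=D[2][1]; b=D[3][1]
h=lambda im,y,x:cv2.resize(im[y:y+70,x:x+80],None,fx=5,fy=4,interpolation=cv2.INTER_CUBIC)
cv2.imwrite("pics/Z.png",np.vstack([np.hstack([h(a,220,90),h(a,220,350)]),np.hstack([h(b,220,205),h(b,220,465)])]))
E
```

```text
labels [[ 0.4628 -0.2554  0.0358]
 [ 0.4795 -0.1192  0.0352]
 [ 0.4964  0.0143  0.0362]]
post,hub [[0.5552 0.2413 0.1096]
 [0.5803 0.3284 0.1065]]
[[0.5558 0.2425 0.114 ]] [[0.5806 0.3284 0.115 ]]
[[0.5552 0.2411 0.114 ]] [[0.5799 0.3258 0.115 ]]
```

View pics/Z.png

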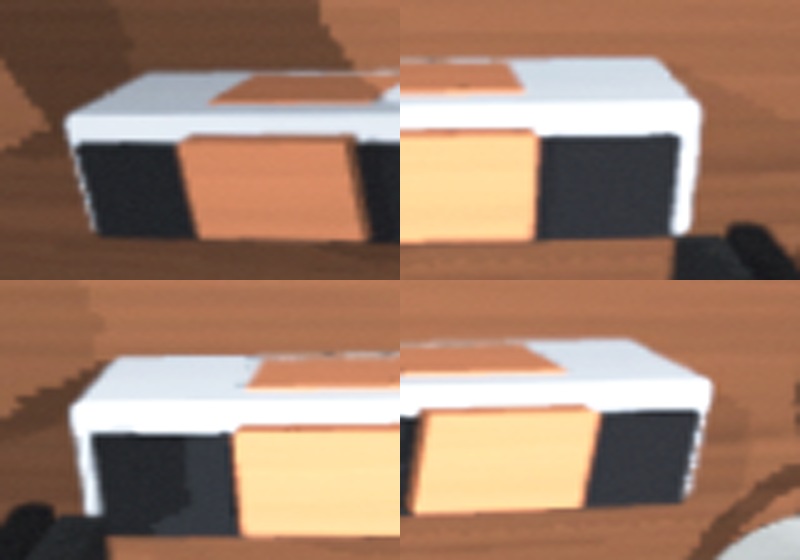

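The zoom gives the rail's front corners. Top/bottom-left in v2 are (103.6,249)/(120,238) and right (410,245.8)/(401.6,234.5). In v3 they are (220,251.3)/(228,239.3) and (527.4,245)/(512,235.3). I'll fit the rail pose and then turn the handle off.

```bash
python3 - <<'E'
from h import *
import pickle
from scipy.optimize import least_squares
np.set_printoptions(precision=4,suppress=True)
D=pickle.load(open("v.pkl","rb"))
U=[np.array([(103.6,249),(120,238),(410,245.8),(401.6,234.5)]),np.array([(220,251.3),(228,239.3),(527.4,245),(512,235.3)])]
M=np.array([(-.02,-.18,.045),(-.02,-.18,0),(-.02,.18,.045),(-.02,.18,0)])
def X(p): return M@R.from_euler('z',p[2]).as_matrix().T+[p[0],p[1],0]
f=lambda p:np.r_[(proj(D[2][0],X(p))-U[0]).ravel(),(proj(D[3][0],X(p))-U[1]).ravel()]
s=least_squares(f,[.69,-.12,0]); print("rail",s.x,"resid",s.fun)
t=tri(D[2][0],U[0],D[3][0],U[1]); print("tri",t)
for y in(-.12,0,.12): print("bay",R.from_euler('z',s.x[2]).apply([-.065,y,0])[:2]+s.x[:2])
# handle geometry
post=np.array([.5555,.2415]); hub=np.array([.5802,.327]); d=post-hub; print("arm",np.linalg.norm(d),np.degrees(np.arctan2(d[1],d[0])))
for yaw in (-2.0,-1.5,-1,0,1,2,3.14):
    print(yaw,[None if q is None else np.round(q,2) for q in [solve_ik([.6,.22,.105],down(yaw)),solve_ik([.48,.3,.105],down(yaw))]])
E
```

```text
rail [ 0.6918 -0.1234  0.0153] resid [-0.9958  0.4088 -0.5258 -0.0269  1.0167  0.555   0.3723 -0.391  -0.5381
  0.2792  0.3616 -0.3912  0.795   0.6424 -0.8558 -0.7969]
tri [[ 0.6749 -0.3036  0.0427]
 [ 0.6759 -0.305  -0.0035]
 [ 0.6684  0.0552  0.0447]
 [ 0.6682  0.0546  0.0052]]
bay [ 0.6286 -0.2443]
bay [ 0.6268 -0.1244]
bay [ 0.6249 -0.0044]
arm 0.08899629205759084 -106.11341823308932
-2.0 [array([ 0.6 ,  0.52, -0.12,  0.  , -0.93, -1.03]), array([ 0.84,  0.41, -0.31,  0.  , -0.84, -1.27])]
-1.5 [array([ 0.6 ,  0.52, -0.12,  0.  , -0.93, -0.53]), array([ 0.84,  0.41, -0.31,  0.  , -0.84, -0.77])]
-1 [array([ 0.6 ,  0.52, -0.12,  0.  , -0.93, -0.03]), array([ 0.84,  0.41, -0.31,  0.  , -0.84, -0.27])]
0 [array([ 0.6 ,  0.52, -0.12,  0.  , -0.93,  0.97]), array([ 0.84,  0.41, -0.31,  0.  , -0.84,  0.73])]
1 [array([ 0.6 ,  0.52, -0.12,  0.  , -0.93,  1.97]), array([ 0.84,  0.41, -0.31,  0.  , -0.84,  1.73])]
2 [array([ 0.6 ,  0.52, -0.12,  0.  , -0.93,  2.97]), array([ 0.84,  0.41, -0.31,  0.  , -0.84,  2.73])]
3.14 [array([ 0.6 ,  0.52, -0.12,  0.  , -0.93, -2.18]), array([ 0.84,  0.41, -0.31,  0.  , -0.84, -2.42])]
```

```bash
cat >> h.py <<'E'
HUB=np.array([.5802,.327]); ON=-106.1
def arcp(phi,r=.088): a=np.radians(phi); return HUB+r*np.array([np.cos(a),np.sin(a)])
def handle(start,end,n,z=.102):
    q=lambda p:down(np.radians(p+90))
    goto([*arcp(start),.19],q(start)); move_l([*arcp(start),z],v=.2); F=[]
    for p in np.linspace(start,end,n+1)[1:]:
        move_l([*arcp(p),z],q(p),v=.12); F.append(np.round(get_wrist_force(),1))
    print("force",F); move_l([*arcp(end),.19],v=.25)
def handle_state():
    P=params("top"); g=cv2.cvtColor(capture("top"),cv2.COLOR_BGR2GRAY)
    for n,a in(("on",ON),("off",ON-90)):
        for r in (.055,.088):
            u=proj(P,[*arcp(a,r),.11])[0]; c,w=np.round(u).astype(int); print(n,r,u.round(),g[w-2:w+3,c-2:c+3].mean())
E
python3 - <<'E'
from h import *
handle_state()
gripper_close()
handle(ON+39,ON-80+17,8); print(get_t())
# approach pack 2 while looking
goto([.498,.0147,.15],down(np.pi+np.radians(6.1))); handle_state(); print(get_t())
E
```

```text
on 0.055 [172. 235.] 95.68
on 0.088 [185. 239.] 42.88
off 0.055 [142. 250.] 191.48
off 0.088 [137. 263.] 84.04
force [array([ 0.5, -0. ,  0.2]), array([ 3.4,  0.5, -0.8]), array([4.4, 1.2, 0.8]), array([4. , 0.7, 1.9]), array([ 0. , -0.9, -0.8]), array([ 0.9, -0.5,  0. ]), array([ 0.6,  0.4, -0.5]), array([ 0.5, -0.1,  0.2])]
14.8417
on 0.055 [172. 235.] 209.24
on 0.088 [185. 239.] 109.52
off 0.055 [142. 250.] 129.0
off 0.088 [137. 263.] 57.96
16.0333
```

```bash
cat >> h.py <<'E'
RY=.0153; RAIL=np.array([.6918,-.1234])
AX=np.array([np.cos(RY),np.sin(RY)]); LY=np.array([-AX[1],AX[0]])
def bay(i,dx=0): return RAIL-(.065-dx)*AX+LY*(i-1)*.12
def fwd(i,d0,lim,dmax,z,step=.002):
    d=d0
    while d<dmax:
        d+=step; move_l([*bay(i,d),z],v=.06)
        f=-np.dot(get_wrist_force()[:2],AX)
        if f>lim: break
    print("bay",i,"stop d",round(d,4),"F",np.round(get_wrist_force(),1),"at d",round(np.dot(get_tool_pos()[:2]-bay(i),AX),4)); return d
def seat(i,xy,deg,z=.018,lim=9):
    q=down(np.pi+np.radians(deg)); goto([*xy,.09],q); move_l([*xy,z],v=.12)
    gripper_close(); print("gap",get_finger_gap(),"z",get_tool_pos()[2],"F",np.round(get_wrist_force(),1))
    move_l([*bay(i,-.015),z],down(np.pi+RY),v=.1)
    d=fwd(i,-.015,lim,.015,z)
    ungrasp(); print("z",get_tool_pos()[2],"t",get_t()); move_l([*bay(i,d),.09],v=.25)
E
python3 - <<'E'
from h import *
ungrasp()
seat(2,(.499,.0147),6.1)
E
```

```text
gap 0.055982671872457444 z 0.018152851509283554 F [ 0.4 -0.4  2.2]
bay 2 stop d 0.001 F [-11.7   2.4  11.4] at d -0.004
z 0.017989610263110488 t 23.3917
```

```bash
python3 - <<'E'
from h import *
seat(1,(.482,-.1194),3.9)
seat(0,(.465,-.2562),9.4)
# look
import pickle
D=[]
for k,y in enumerate((-.20,-.05)):
    goto([.62,y,.26],down(np.pi)); P=params("wrist"); im=capture("wrist"); D.append((P,im))
pickle.dump(D,open("s.pkl","wb")); print(get_t())
cv2.imwrite("pics/S.png",np.vstack([d[1][100:380] for d in D]))
E
```

```text
gap 0.05575150775041409 z 0.018242061100725453 F [-0.7  0.5  2.2]
bay 1 stop d 0.003 F [-13.2   0.6  14.9] at d -0.0037
z 0.017952950421719953 t 30.5167
gap 0.05577203268142335 z 0.018253196431902787 F [-0.7  1.4  3.3]
bay 0 stop d 0.001 F [-9.3  0.3  9.6] at d -0.0038
z 0.01796584590272262 t 37.6667
39.5917
```

View pics/S.png

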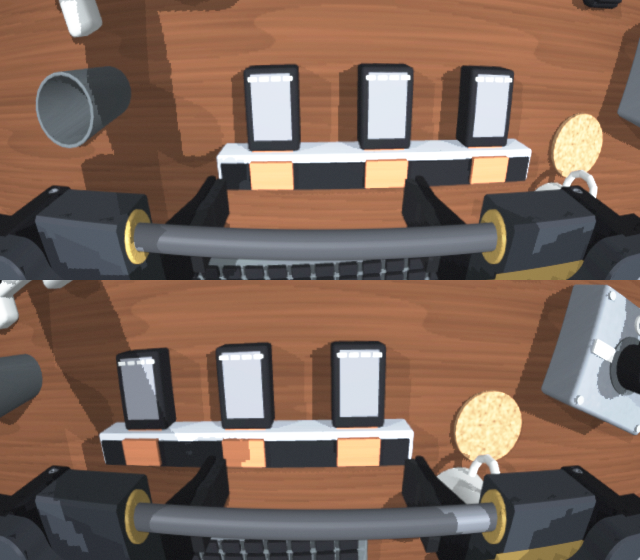

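All three packs look seated at the rail, on their plates: labels in the upper view are near (272,112), (388,110) and (492,108). I'll check centring and squareness by numbers.

```bash
cat > m.py <<'E'
from h import *
import pickle
def rep(D):
  for P,im in D:
    hsv=cv2.cvtColor(im,cv2.COLOR_BGR2HSV)
    for nm,m,z in(("label",(hsv[...,1]<60)&(hsv[...,2]>110),.036),("block",(hsv[...,0]<22)&(hsv[...,1]>90)&(hsv[...,2]>195),.054)):
        m=m.astype(np.uint8); m[300:]=0
        n,l,s,c=cv2.connectedComponentsWithStats(m)
        for k in range(1,n):
            if s[k,4]<400: continue
            w=topl(P,np.argwhere(l==k)[:,::-1],z)[:,:2]-RAIL
            w=np.c_[w@AX,w@LY]*1000; r=cv2.minAreaRect(w.astype(np.float32))
            if abs(r[0][1])<170 and abs(r[0][0])<130: print(nm,np.round(c[k]),np.round(r[0],1),np.round(r[1],1),round(r[2],1))
    print()
E
python3 - <<'E'
from m import *
rep(pickle.load(open("s.pkl","rb")))
E
```

```text
label [271. 206.] [ -70.2 -119.8] [72.  46.3] 0.8
label [387. 204.] [-69.8   0.4] [71.4 47.1] 0.4
label [491. 205.] [-70.3 121.9] [71.5 47.5] 1.3
label [368. 252.] [-11.2   0.5] [369.   52.6] 88.1
block [489. 271.] [ -1.4 119. ] [32.5 45.4] 0.5
block [386. 275.] [-1.7 -1.2] [44.8 32.4] 89.8
block [272. 278.] [  -1.4 -121.2] [32.7 44.8] 0.3

label [359. 202.] [-70.3 120.2] [71. 47.] 0.1
label [243. 204.] [-70.4  -1.1] [47.2 71.4] 89.2
label [139. 208.] [ -70.3 -119.9] [70.5 46.6] 1.4
label [263. 252.] [-15.8  -2.3] [369.5  45.4] 87.5
block [358. 272.] [ -2.1 119. ] [32.  44.5] 0.4
block [245. 273.] [-1.7 -0.8] [31.9 44.2] 0.1
block [141. 272.] [  -1.1 -121.2] [28.2 42.1] 0.5
```

Centred within about 1–2 mm. A gentle push from behind with closed fingers will make each one flush and square. Then I'll turn the handle on.

```bash
python3 - <<'E'
from m import *
gripper_close()
for i in (0,1,2):
    z=.018
    goto([*bay(i,-.068),.075],down(np.pi+RY)); move_l([*bay(i,-.068),z],v=.2)
    d=fwd(i,-.058,9,-.04,z); move_l([*bay(i,-.068),z],v=.2); move_l([*bay(i,-.068),.075],v=.3); print(get_t())
D=[]
for y in (-.12,):
    goto([.62,y,.26],down(np.pi)); P=params("wrist"); im=capture("wrist"); D.append((P,im))
rep(D); print(get_t())
E
```

```text
bay 0 stop d -0.054 F [-10.3   0.7   8.5] at d -0.0585
43.8083
bay 1 stop d -0.054 F [-9.5 -0.2  6.9] at d -0.0587
45.9833
bay 2 stop d -0.054 F [-10.9   1.9   6. ] at d -0.0587
48.1583
label [310. 205.] [-69.8  -0.5] [46.3 71.5] 89.0
label [424. 204.] [-70.2 121.3] [70.9 47.3] 1.0
label [196. 208.] [ -70.3 -120.7] [47.3 71.3] 89.3
label [311. 254.] [-5.6 -1.3] [369.   54.3] 89.9
block [422. 272.] [ -1.7 118.9] [32.5 44.9] 0.5
block [308. 271.] [-1.7 -1.2] [44.5 31.5] 89.2
block [198. 276.] [  -2.  -120.4] [30.  44.5] 0.8

49.1167
```

```bash
python3 - <<'E'
from m import *
handle(ON-90-39,ON-10-17,8); print(get_t())
goto([.45,.2,.3],down(np.pi)); handle_state(); cv2.imwrite("pics/end.png",capture("top")); print(get_t())
E
```

```text
force [array([ 0.4,  0.3, -0.3]), array([ 2.7,  3.3, -0.2]), array([0.7, 2.7, 1.5]), array([1.4, 2. , 1.3]), array([-0.5, -0.1,  0.4]), array([ 0.8,  0.1, -0. ]), array([ 0.3, -0.7, -0.9]), array([ 0.3,  0.6, -1.1])]
55.1333
on 0.055 [172. 235.] 105.72
on 0.088 [185. 239.] 49.0
off 0.055 [142. 250.] 126.04
off 0.088 [137. 263.] 126.0
57.2833
```

View pics/end.png

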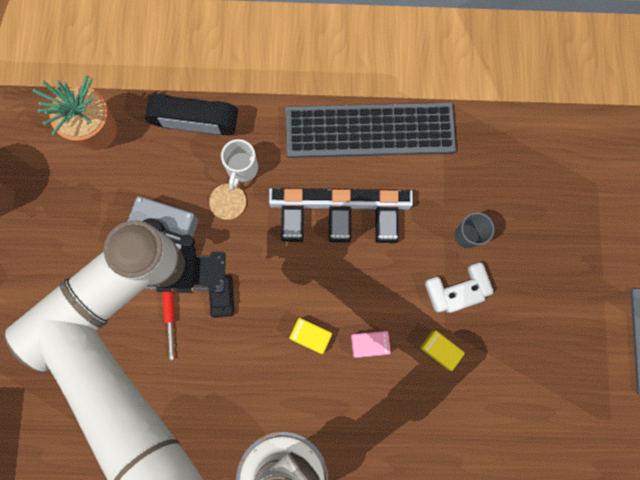

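The packs form an even row at (292,222), (340,222) and (387,222), and the bystanders haven't moved. The arm hides the handle, so I'll move it clear and check before handing in.

```bash
python3 - <<'E'
from m import *
goto([.45,-.15,.3],down(np.pi)); handle_state(); print(get_t())
E
```

```text
on 0.055 [172. 235.] 105.64
on 0.088 [185. 239.] 48.64
off 0.055 [142. 250.] 205.32
off 0.088 [137. 263.] 94.32
58.65
```

The readings match the start (ON), so I'm handing in.

```bash
python3 -c "
from cell import *
print(finish_job())"
```

```text
the job is handed in; nothing more can be done
None
```

The job is handed in at about 59 s: isolator turned off, the three packs slid flush against the rail and centred to about 1–2 mm by the camera, handle back to on, and nothing else seen to have moved.

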